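# Dock the tester marker in its spring clips and seal its nose

## Task

Put the tester marker away so that it does not dry out: take it from the pen rest and, with its nose towards the sealing cap but short of the spring pad in it, press it gently down between the spring fingers of the marker dock until both pairs snap around its barrel. Then slide it along in the clips, nose first, into the sealing cap until the pad inside is pressed back about halfway, never squashing it to its end, and let go. Leave the other things on the counter where they are.

Things in the scene. Friction and masses are not known exactly. Their poses are not given: they have to be found in the camera images.
- marker: Round paint marker lying on the pen rest, 199 mm long, 30 to 65 g. Origin on its axis, x axis to the nose. Barrel 18 mm diameter from x = -95 to +80 mm, white with black rear end; nose 10 mm diameter from x = +80 to +100 mm (tip). On the rest its axis is level, 32 mm above the counter; x = -45 to +45 mm is clear for fingers. Lift it straight up.
- pen_rest: White rest fixed to the counter, 136 x 50 mm base 8 mm thick, with V notches at x = -60 and +60 mm, up to 32 mm high; x axis runs along the marker. Origin at the centre of its underside, on the counter.
- dock: Marker dock fixed to the counter: aluminium base 209 x 56 x 8 mm (x = -73 to +136 mm). Origin on the counter midway between the clips; x axis points to the sealing cap, along the docked marker. Between the clips (x = -42 to +42 mm) only the base lies below. Once clipped, sliding the marker along takes roughly 5 to 12 N. Push midway between the clips, or only the nearer one snaps.
- pad (a joint): How far the spring pad in the sealing cap is pressed back, m: 0 free, 0.010 at its end, 0.7 N per mm; the clips' grip holds the marker against it. The cap is a black tube on a rail, axis 45 mm high, 25 mm outside, 17 mm inside. Its mouth is at dock x = +84 to +102 mm, set anew each time and not reported: find it by feel. The free pad lies 10 mm inside the mouth.
- marker_nose (a point): Tip of the marker's nose, on its axis.
- dock_axis (a point): Point on the docked marker's axis, 45 mm above the dock's origin, axes as the dock's. With the marker's origin 24 mm behind it (dock x = -24 mm) the nose is short of the cap, both clips hold the barrel, and it has to slide 18 to 36 mm until the nose meets the pad.
- paint_jar: Bystander: paint jar with white lid, 67 mm across, 61 mm high, origin at its underside.
- eraser: Bystander: eraser 23 x 56 x 13 mm lying on the counter, origin at its underside.
- paint_tube: Bystander: lying paint tube 34 x 122 x 25 mm, origin at its underside.
- charcoal_box: Bystander: lying black box 150 x 38 x 38 mm, origin at its underside.
- clip_rear (a point): Centre of the rear clip at dock x = -50 mm, 45 mm high. A clip, 16 mm long, is a rigid saddle and two steel spring fingers: flared tips 61 mm high, 26 mm apart, narrowing to about 12 mm at the lips 52 mm high. A level marker meets them with its axis about 60 mm high; snapping into both clips takes 8 to 18 N; the seated axis is 45 mm high.
- saddles: The two black V saddles of the clips, fixed on the dock at dock x = -50 and +50 mm; origin and axes as the dock's. The clip fingers alone pull the marker home once it has snapped; the saddles are rigid (an arm pushing on by 1 mm may add 10 N) and their V faces must not bear more than 60 N in sum, which is some 25 N of downward push.
Things that resemble listed ones, but are neither listed nor needed, are in the scene too. Of the things that look like the dock, the larger one is meant.

How it is judged:
By the outcome, as a careful person would: the job done as asked, in the order asked, and still so for the second after the job is handed in, with the robot touching nothing.
It also fails if it takes over 72 s, if anything falls off the work surface, if the arm or the gripper's body presses on something with over 40 N, if the wrist force passes 120 N, or if a joint passes its speed limit or range.

## Robot

A 6-joint arm with a two-finger parallel gripper is mounted at the origin on a cart in front of the work surface, level with it; the furniture and walls round the work are solid. World frame = base frame: x ahead of the robot, y to its left, z up, the work surface at z = 0. Lengths are in m, angles in degrees, forces in N, time in s.
With the tool pointing down it reaches from about 0.35 to 0.875 m from the base axis. Payload 4.2 kg.
Tool frame: the origin (TCP) lies midway between the tips of the shut fingers; the grasp point (between the pads) lies 19 mm behind it (r.pinch_z is the distance from the TCP to the grasp point, in m); z points along the fingers, y is the line along which they close (so a half turn about z gives the same grasp; the last joint's range is limited). The gripper opens to 87 mm and grips with 3 to 60 N. Pads are 19 mm wide; open, the fingers measure 117 mm over their backs; the gripper's body (75 mm by 190 mm) begins 51 mm behind the grasp point.
Start: joints at [-61.73, 22.042, 0.453, 0, -68.411, -14.817], TCP at [0.145, -0.608, 0.223] pointing down, gripper open.
Joint ranges: [-179.83, 179.83], [-69.29, 118.12], [-61.27, 80.66], [-181.25, 117.63], [-171.15, -9.14], [-177.46, 177.46]. Speed limits (degrees/s): [159.86, 159.86, 180, 180, 180, 180].

## Interface

Orientations are given as a 3x3 rotation matrix whose columns are the frame's x, y, z axes.
In Python, from station import r, imaging, models gives the robot as it stands. The module is installed in compiled form; this text tells all that it offers.
- The arm moves only by the tool apply_moves, never from a script. Its argument "moves" is a list of rows, each a list of 2 entries, a list of its own where there are three numbers: the shift along the tool's x, y, z in m, then the turn about the tool's z in degrees. A call has 1 to 5 rows; each row shifts and turns the commanded pose from where the row before left it, along the tool's axes as they then stand; what a row does not reach is not made up. A row lasts 1/12 s, in which the tool goes at most 41.7 mm and 7.16 degrees, less where a joint would pass 70% of its speed; a pose out of reach is approached as far as the arm can. A call is refused whole if a number of a shift passes 0.0417 or a number of a turn 7.16, either way. A call with a gripper value outside its range is refused whole. "hand" is the finger opening in m, from 0 to 0.087, set as the call begins (left out, the last holds). The fingers move at their own pace and stop on an object; the grip force is fixed at half the most. Time passes only in rows, so rows that do not move let the fingers close. It gives the time, the measured TCP pose, the force, the opening and the grip force at its end, in the units of the state.
- r.sense(): the state, without advancing time (a new reading comes with each control period).
- imaging.capture(name): name is "side" or "top"; returns a dict with "frame" (384x512x3 uint8, blue, green, red), "intrinsics" (3x3 intrinsics, pixels), "eye" and "orientation" of the camera in the world. Camera axes: x right, y down, z forward; pixel columns grow to the right and rows downward; lengths in m; the calibration is good to about 2 mm. A picture is of the moment at which its call begins. There is no depth.
- r.finish_job(): hands the job in; it is judged then, once.
Trained networks look in a picture, given as the dict that the camera call returned (one of the last four; its "shot" number tells which), for a name from the list of things; names that differ only in an ending like _2 or _b are one class to them, and where a whole thing is asked for, a point or a joint stands for the part that bears it (a point fixed in the world has none). Each returns a list of dicts, best first, with "confidence" (0 to 1); they miss things now and then, are a little off and sometimes report something else, mostly with a low value. They report only what shows in the picture. A call takes as long as a camera call. They do not tell look-alikes from the thing itself.
- models.cut_out(picture, target): "region" (384x512 bool, what is visible of it) and "extent" ([left, top, width, height] as shares, 0 to 1, of the picture: columns of its width, rows of its height, round what is visible of it).
- models.place_of(picture, target): "at" ([column, row] as shares, 0 to 1, of the picture: columns of its width, rows of its height: a listed point, or the origin of a listed thing).
The state is a dict: "time_s": time; "joints": joint angles; "joint_velocities": joint speeds; "effort": joint torques, N m; "tcp_pos": TCP position; "ee_rot": TCP orientation; "wrist_force": force on the tool from outside, world axes, zero at the start; "moment": the same for the moment, N m; "gripper_width": opening from 0.0 (shut) to 1.0 (fully open); "gripper_force": force on a finger pad.
Only numpy, scipy, OpenCV 4.12 (cv2) and the standard library are available. Lean on these libraries where they do the work, as an engineer would, in place of code of your own. Each camera call takes 0.05 s, during which the arm holds its last target. There are 200 camera calls.

## Working session

There is one attempt and no reset: what is moved stays moved. The work goes in short steps, Python scripts to look and compute and a tool call to move; the robot and the scene stay as the last step left them, time stands still between calls to the robot, and variables do not carry over. Pictures are saved under pics/ and viewed, at most 10 in all, crops included, and the job is handed in when it is done.

Besides the shell and the picture viewer there is one more tool, called after "Emit:" in YAML: its name, and indented under it one key for each argument. apply_moves: Moves the arm, as the interface text tells. Its arguments: {"type":"object","properties":{"moves":{"type":"array"},"hand":{"type":"number"}},"required":["moves"]}

```bash
mkdir -p pics; cat > h.py <<'E'
import numpy as np, cv2
from station import r, imaging, models
def ray(p,uv):
    d=np.linalg.inv(p["intrinsics"])@np.array([uv[0],uv[1],1.0]); d=np.array(p["orientation"])@d
    return np.array(p["eye"]),d
def at_z(p,uv,z):
    e,d=ray(p,uv); return e+d*(z-e[2])/d[2]
def proj(p,X):
    c=np.array(p["orientation"]).T@(np.array(X)-np.array(p["eye"])); c=p["intrinsics"]@c; return c[:2]/c[2]
E
python3 - <<'E'
from h import *
np.set_printoptions(precision=4,suppress=True)
print(r.sense(), r.pinch_z)
for n in ["top","side"]:
    p=imaging.capture(n); cv2.imwrite(f"pics/{n}0.png",p["frame"])
    print(n,p["eye"],p["orientation"],p["intrinsics"])
    for t,z in [("marker",.032),("marker_nose",.032),("pen_rest",0),("dock",0),("dock_axis",.045),("clip_rear",.045),("saddles",0),("pad",.045)]:
        for d in models.place_of(p,t)[:3]:
            uv=np.array(d["at"])*[512,384]; print(t,round(d["confidence"],2),uv,at_z(p,uv,z))
E
```

```text
{'time_s': 0.0, 'joints': array([-61.7319,  22.0904,   0.3809,  -0.03  , -68.4113, -14.8178]), 'joint_velocities': array([ 0.0222, -0.0744, -0.0099, -0.0292, -0.0196, -0.0291]), 'effort': array([ -0.0003, -39.0665,  18.7407,   4.2197,   0.0111,  -0.0002]), 'tcp_pos': array([ 0.1453, -0.6073,  0.2215]), 'ee_rot': array([[-0.9726, -0.2324, -0.0006],
       [-0.2324,  0.9726,  0.0021],
       [ 0.0001,  0.0022, -1.    ]]), 'wrist_force': array([ 0.1397, -0.0031, -0.2353]), 'moment': array([-0.0271,  0.0005,  0.0394]), 'gripper_force': 0.0, 'gripper_width': 1.00207801993314} 0.0187
top [0.3197 0.0039 1.0852] [[ 0.0265 -0.9776  0.2087]
 [-0.9996 -0.0262  0.0042]
 [ 0.0013 -0.2088 -0.978 ]] [[398.6788   0.     259.2255]
 [  0.     398.6788 197.8451]
 [  0.       0.       1.    ]]
marker 0.63 [334.08   224.7936] [ 0.4764 -0.1928  0.032 ]
marker_nose 0.94 [332.5952 191.616 ] [ 0.5671 -0.1899  0.032 ]
pen_rest 0.94 [331.7248 228.5952] [ 0.4705 -0.1922  0.    ]
pen_rest 0.74 [333.824 191.808] [ 0.5741 -0.1992  0.    ]
dock 0.97 [202.1888 219.8016] [0.4854 0.1638 0.    ]
dock 0.66 [322.304  151.9872] [ 0.6899 -0.1678  0.    ]
dock_axis 0.7 [199.424  219.8016] [0.4783 0.1645 0.045 ]
dock_axis 0.68 [324.1984 145.1136] [ 0.6945 -0.166   0.045 ]
dock_axis 0.46 [393.6768 224.2944] [ 0.48   -0.3472  0.045 ]
clip_rear 0.78 [317.184  159.0912] [ 0.6539 -0.1466  0.045 ]
clip_rear 0.66 [192.512 237.312] [0.4317 0.1798 0.045 ]
saddles 0.29 [260.5056 230.592 ] [0.4598 0.0027 0.    ]Traceback (most recent call last):
  File "<stdin>", line 8, in <module>
ValueError: it knows: charcoal_box, clip_rear, dock, dock_axis, eraser, marker, marker_nose, paint_jar, paint_tube, pen_rest, saddles
```

```bash
python3 - <<'E'
from h import *
np.set_printoptions(precision=4,suppress=True)
for n in ["side"]:
    p=imaging.capture(n); cv2.imwrite(f"pics/{n}0.png",p["frame"])
    print(n,p["eye"],p["orientation"],p["intrinsics"])
    for t,z in [("marker",.032),("marker_nose",.032),("pen_rest",0),("dock",0),("dock_axis",.045),("clip_rear",.045),("saddles",0)]:
        for d in models.place_of(p,t)[:3]:
            uv=np.array(d["at"])*[512,384]; print(t,round(d["confidence"],2),uv,at_z(p,uv,z))
a=cv2.imread("pics/top0.png"); b=cv2.imread("pics/side0.png")
cv2.imwrite("pics/t1.png",cv2.resize(a[90:320,140:440],(780,598),interpolation=2))
cv2.imwrite("pics/s1.png",cv2.resize(b,(800,600)))
E
```

```text
side [-0.0914  0.9266  0.8185] [[-0.8205 -0.3284  0.4679]
 [-0.5715  0.448  -0.6876]
 [ 0.0162 -0.8315 -0.5552]] [[468.8199   0.     258.3872]
 [  0.     468.8199 189.7999]
 [  0.       0.       1.    ]]
marker_nose 0.83 [289.8944 173.6064] [ 0.5435 -0.1833  0.032 ]
pen_rest 0.67 [312.576 187.392] [ 0.4673 -0.2002  0.    ]
dock 0.89 [250.2144 169.1904] [ 0.692  -0.1732  0.    ]
dock 0.64 [235.9808 248.4096] [0.4867 0.1772 0.    ]
dock_axis 0.72 [239.2064 234.816 ] [0.4804 0.1708 0.045 ]
dock_axis 0.63 [245.8112 161.8176] [ 0.6875 -0.1418  0.045 ]
clip_rear 0.75 [242.8928 240.9984] [0.458  0.1852 0.045 ]
clip_rear 0.7 [251.904 163.392] [ 0.6656 -0.1454  0.045 ]
saddles 0.49 [238.7968 248.4864] [0.4805 0.1731 0.    ]
saddles 0.24 [243.4048 203.2896] [ 0.593  -0.0003  0.    ]
```

View pics/t1.png

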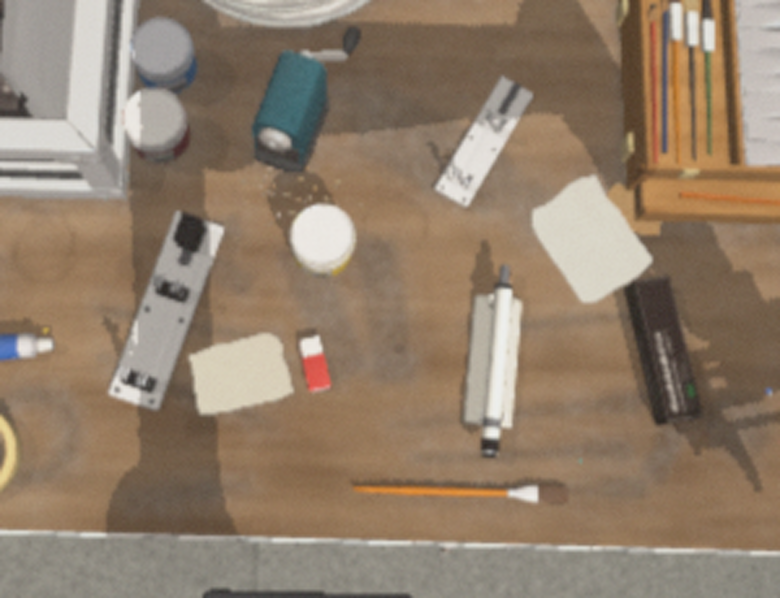

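View pics/s1.png

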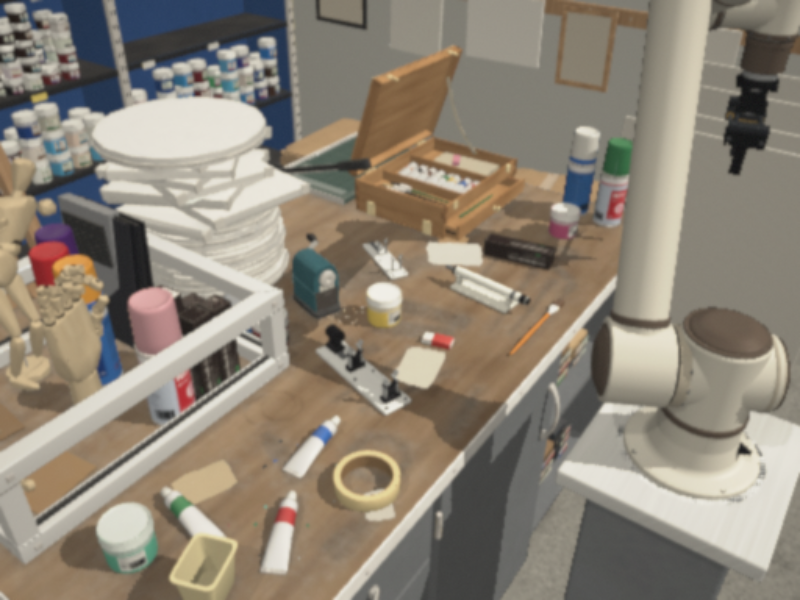

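The top crop shows the marker on its rest around (500,370) with its nose up at (505,270). The larger dock is around (165,310) with its cap at (190,235), and a smaller look-alike sits at (485,140). Next I'll refine the poses using masks.

```bash
python3 - <<'E'
from h import *
np.set_printoptions(precision=4,suppress=True)
crops=[]
for n in ["top","side"]:
    p=imaging.capture(n)
    for t,z in [("marker",.032),("dock",.008),("pen_rest",.004)]:
        for d in models.cut_out(p,t)[:2]:
            m=d["region"].astype(np.uint8); vs=np.argwhere(m)[:,::-1]
            W=np.array([at_z(p,v,z)[:2] for v in vs])
            c,s,a=cv2.minAreaRect((W*1000).astype(np.float32))
            print(n,t,round(d["confidence"],2),len(vs),"rect c",c,"size",s,"ang",a,"mean",W.mean(0))
            if t=="dock": print(cv2.boxPoints((c,s,a)))
    f=p["frame"]
    cc=f[165:255,175:235] if n=="top" else f[200:270,195:270]
    crops.append(cv2.resize(cc,(360,540) if n=="top" else (430,401),interpolation=cv2.INTER_CUBIC))
o=np.zeros((540,800,3),np.uint8); o[:540,:360]=crops[0]; o[:401,365:795]=crops[1]
cv2.imwrite("pics/dock.png",o)
E
```

```text
top marker 0.88 508 rect c (469.37420654296875, -184.77293395996094) size (22.36799430847168, 199.7789764404297) ang 83.84099578857422 mean [ 0.4635 -0.184 ]
top dock 0.78 1273 rect c (516.749267578125, 159.3543243408203) size (56.43649673461914, 207.43638610839844) ang 73.04402923583984 mean [0.5084 0.1613]
[[409.3103 162.6108]
 [607.7292 102.1147]
 [624.1882 156.0979]
 [425.7693 216.5939]]
top dock 0.66 713 rect c (713.6220703125, -177.69595336914062) size (40.93040466308594, 153.33131408691406) ang 60.79399108886719 mean [ 0.7127 -0.1771]
[[ 636.7169 -158.1503]
 [ 770.5552 -232.9685]
 [ 790.5273 -197.2416]
 [ 656.6889 -122.4234]]
top pen_rest 0.58 597 rect c (472.39361572265625, -185.1947021484375) size (51.04086685180664, 136.16854858398438) ang 85.33718872070312 mean [ 0.47   -0.1824]
side marker 0.78 383 rect c (468.2451171875, -184.8822021484375) size (42.25968551635742, 206.55081176757812) ang 81.76753234863281 mean [ 0.4672 -0.1865]
side marker 0.71 847 rect c (491.6089782714844, 171.935302734375) size (83.76103973388672, 203.121826171875) ang 72.95198059082031 mean [0.4879 0.1885]
side dock 0.96 947 rect c (510.0502014160156, 147.386474609375) size (89.50379943847656, 214.38014221191406) ang 72.33050537109375 mean [0.5049 0.1654]
[[394.3337 137.2808]
 [598.6     72.2109]
 [625.7667 157.4922]
 [421.5004 222.5621]]
side dock 0.89 295 rect c (710.7799072265625, -175.6385040283203) size (45.097896575927734, 155.18548583984375) ang 60.273101806640625 mean [ 0.7092 -0.1736]
[[ 632.2172 -156.7444]
 [ 766.9801 -233.6956]
 [ 789.3427 -194.5327]
 [ 654.5797 -117.5814]]
side pen_rest 0.86 369 rect c (474.2670593261719, -184.6009063720703) size (49.57796096801758, 142.402587890625) ang 83.92431640625 mean [ 0.4703 -0.184 ]
```

View pics/dock.png

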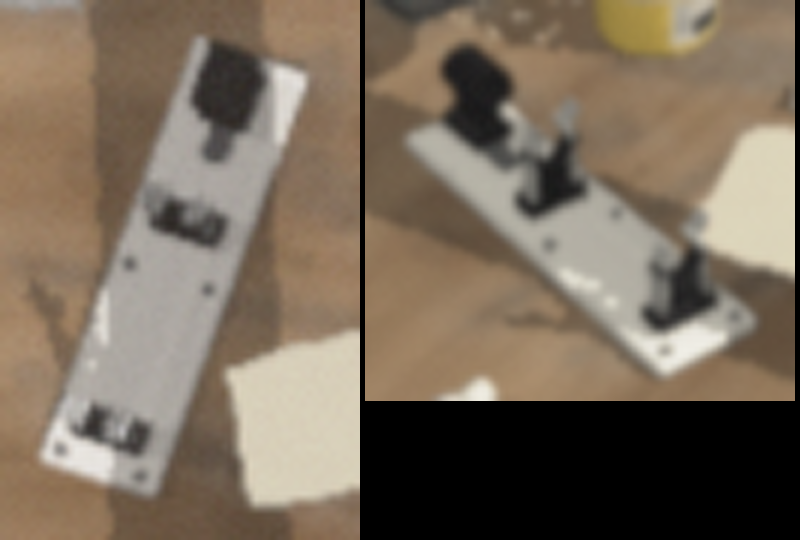

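The left half (top view) shows the dock's base corners at about (197,38), (308,70), (155,495) and (42,460), with the cap at the upper end. The right half (side view) shows corners at about (757,322), (665,377) and (407,140). I'll fit the poses from both views.

```bash
python3 - <<'E'
from h import *
from scipy.optimize import least_squares
np.set_printoptions(precision=4,suppress=True)
P={n:imaging.capture(n) for n in("top","side")}
for n in P:
    for t,z in [("marker",.032),("pen_rest",.01)]:
        d=models.cut_out(P[n],t)[0]
        vs=np.argwhere(d["region"])[:,::-1]
        W=np.array([at_z(P[n],v,z)[:2] for v in vs]); W=W[abs(W[:,1]+.185)<.1]; c=W.mean(0)
        w,v=np.linalg.eigh(np.cov((W-c).T)); a=v[:,1]*np.sign(v[0,1]); s=(W-c)@a
        print(n,t,"yaw",np.degrees(np.arctan2(a[1],a[0])),"ends",s.min(),s.max(),"mid",c+a*(s.min()+s.max())/2)
top=np.array([(308,70),(155,495),(42,460),(197,38)])/6+[175-.42,165-.42]
side=(np.array([(757,322),(665,377),(407,140)])-[365,0])/5.733+[195-.42,200-.42]
loc=np.array([(136,-28),(-73,-28),(-73,28),(136,28)])/1000.
sl=loc[[1,2,3]]
def w(q,l,z=.008):
    c,s=np.cos(q[2]),np.sin(q[2]); return [*(np.array([[c,-s],[s,c]])@l+q[:2]),z]
T=lambda q:np.concatenate([proj(P["top"],w(q,l))-u for l,u in zip(loc,top)])
S=lambda q:np.concatenate([proj(P["side"],w(q,l))-u for l,u in zip(sl,side)])
for f in (T,S,lambda q:np.r_[T(q),S(q)]):
    o=least_squares(f,[.487,.168,-.3]); print(o.x[:2],np.degrees(o.x[2]),np.sqrt(np.mean(o.fun**2)),f(o.x))
E
```

```text
top marker yaw -5.4523449623234805 ends -0.09408876201157106 0.10290900003481272 mid [ 0.468  -0.1844]<stdin>:9: RuntimeWarning: Mean of empty slice.
  ret = um.true_divide(
  avg = a.mean(axis, **keepdims_kw)
<stdin>:10: RuntimeWarning: Degrees of freedom <= 0 for slice
  c *= np.true_divide(1, fact)
  c *= np.true_divide(1, fact)
Traceback (most recent call last):
ValueError: zero-size array to reduction operation minimum which has no identity
```

```bash
python3 - <<'E'
from h import *
from scipy.optimize import least_squares
np.set_printoptions(precision=4,suppress=True)
P={n:imaging.capture(n) for n in("top","side")}
for n in P:
    for t,z in [("marker",.032),("pen_rest",.01)]:
      for d in models.cut_out(P[n],t):
        vs=np.argwhere(d["region"])[:,::-1]
        W=np.array([at_z(P[n],v,z)[:2] for v in vs]); W=W[(abs(W[:,1]+.185)<.1)&(W[:,0]<.62)]
        if len(W)<100: continue
        c=W.mean(0)
        w,v=np.linalg.eigh(np.cov((W-c).T)); a=v[:,1]*np.sign(v[0,1]); s=(W-c)@a
        print(n,t,"yaw",np.degrees(np.arctan2(a[1],a[0])),"ends",s.min(),s.max(),"mid",c+a*(s.min()+s.max())/2)
top=np.array([(308,70),(155,495),(42,460),(197,38)])/6+[175-.42,165-.42]
side=(np.array([(757,322),(665,377),(407,140)])-[365,0])/5.733+[195-.42,200-.42]
loc=np.array([(136,-28),(-73,-28),(-73,28),(136,28)])/1000.
sl=loc[[1,2,3]]
def w(q,l,z=.008):
    c,s=np.cos(q[2]),np.sin(q[2]); return [*(np.array([[c,-s],[s,c]])@l+q[:2]),z]
T=lambda q:np.concatenate([proj(P["top"],w(q,l))-u for l,u in zip(loc,top)])
S=lambda q:np.concatenate([proj(P["side"],w(q,l))-u for l,u in zip(sl,side)])
for f in (T,S,lambda q:np.r_[T(q),S(q)]):
    o=least_squares(f,[.487,.168,-.3]); print(o.x[:2],np.degrees(o.x[2]),np.sqrt(np.mean(o.fun**2)),f(o.x))
E
```

```text
top marker yaw -5.436168743961228 ends -0.09221468641197605 0.10509846570109804 mid [ 0.4679 -0.1845]
top pen_rest yaw -5.132317955384922 ends -0.06607778028162171 0.06873552239728396 mid [ 0.4711 -0.181 ]
side marker yaw -5.939744536246362 ends -0.06740570449383006 0.07216370876902992 mid [ 0.4574 -0.1464]
side marker yaw -5.681286274741709 ends -0.09178321035930963 0.11036862914266982 mid [ 0.4659 -0.1871]
side pen_rest yaw -6.275869082776012 ends -0.07238886399173135 0.07889217759673002 mid [ 0.4712 -0.1772]
[0.4863 0.1683] -16.57276746139227 0.3624430735190201 [ 0.2203  0.0438  0.317   0.5826 -0.3758 -0.0541 -0.1608 -0.625 ]
[0.4833 0.1715] -17.18919484967794 0.4601045500910069 [ 0.8349  0.2847 -0.5836 -0.2866 -0.2565 -0.0598]
[0.4855 0.1692] -16.819572484039227 0.612162074039686 [ 0.0836  0.4325 -0.1453  0.897  -0.8083  0.1732 -0.2719 -0.3175  0.7287
 -0.6533 -0.5619 -1.1919 -0.5522 -0.6078]
```

Emit:
apply_moves:
  moves:
    - [[0,0,0],6.3]
    - [[0,0,0],6.3]
    - [[0,0,0],6.3]
  hand: 0.06

```text
time_s: 1.95
tcp_pos: [0.1454, -0.6078, 0.2225]
ee_rot: [[-0.995, 0.1, -0.0], [0.1, 0.995, 0.0], [0.0, 0.0, -1.0]]
wrist_force: [0.2, 0.6, 0.6]
gripper_width: 0.852
gripper_force: 0.0
```

Emit:
apply_moves:
  moves:
    - [[-0.02,0.03,0],0]
    - [[-0.02,0.03,0],0]
    - [[-0.02,0.03,0],0]
    - [[-0.02,0.03,0],0]
    - [[-0.02,0.03,0],0]

```text
time_s: 2.37
tcp_pos: [0.2599, -0.4667, 0.2227]
ee_rot: [[-0.995, 0.095, 0.0], [0.095, 0.995, -0.0], [-0.0, -0.0, -1.0]]
wrist_force: [0.3, 0.1, -0.4]
gripper_width: 0.693
gripper_force: 0.0
```

Emit:
apply_moves:
  moves:
    - [[-0.02,0.03,0],0]
    - [[-0.02,0.03,0],0]
    - [[-0.02,0.03,0],0]
    - [[-0.02,0.03,0],0]
    - [[-0.02,0.03,0],0]

```text
time_s: 2.78
tcp_pos: [0.3739, -0.3267, 0.2229]
ee_rot: [[-0.995, 0.095, 0.001], [0.095, 0.995, -0.0], [-0.001, -0.0, -1.0]]
wrist_force: [1.0, -0.0, -0.0]
gripper_width: 0.689
gripper_force: 0.0
```

Emit:
apply_moves:
  moves:
    - [[-0.02,0.03,0],0]
    - [[-0.02,0.03,0],0]
    - [[-0.02,0.03,0],0]
    - [[-0.02,0.03,0],0]
    - [[-0.02,0.03,0],0]

```text
time_s: 3.2
tcp_pos: [0.4877, -0.1867, 0.223]
ee_rot: [[-0.996, 0.095, 0.001], [0.095, 0.996, -0.0], [-0.001, -0.0, -1.0]]
wrist_force: [0.4, -0.9, 0.5]
gripper_width: 0.69
gripper_force: 0.0
```

```bash
cat >> h.py <<'E'
def delta(xy,yaw,z=None):
    "tool-frame shift (after the turn) and turn about tool z to bring the TCP to xy,z with tool -x along yaw (deg)"
    s=r.sense(); R=s["ee_rot"]; p=s["tcp_pos"]
    cur=np.degrees(np.arctan2(-R[1,0],-R[0,0])); a=np.radians(yaw)
    x=-np.array([np.cos(a),np.sin(a),0]); zz=np.array([0,0,-1.]); y=np.cross(zz,x)
    d=np.array([xy[0],xy[1],p[2] if z is None else z])-p
    print("t",s["time_s"],"tcp",p,"yaw",cur,"F",s["wrist_force"],"w",s["gripper_width"]*87)
    print("shift mm",1000*np.array([d@x,d@y,d@zz]),"turn",-(yaw-cur),"tilt",R[:,2])
np.set_printoptions(precision=4,suppress=True)
E
python3 -c "
from h import *
delta((.4894,-.1863),-5.5,.016)"
```

```text
t 3.2 tcp [ 0.4877 -0.1867  0.223 ] yaw -5.427308681731086 F [ 0.4077 -0.949   0.4537] w 60.04822941686404
shift mm [ -1.639    0.5693 206.953 ] turn 0.07269131826891417 tilt [ 0.0008 -0.0002 -1.    ]
```

Emit:
apply_moves:
  moves:
    - [[-0.0015,0.0005,0.035],0]
    - [[0,0,0.035],0]
    - [[0,0,0.035],0]
    - [[0,0,0.035],0]
    - [[0,0,0.02],0]

```text
time_s: 3.62
tcp_pos: [0.4863, -0.1874, 0.0592]
ee_rot: [[-0.995, 0.095, -0.005], [0.095, 0.995, 0.001], [0.005, 0.001, -1.0]]
wrist_force: [0.3, -1.2, -0.1]
gripper_width: 0.686
gripper_force: 0.0
```

Emit:
apply_moves:
  moves:
    - [[0,0,0.015],0]
    - [[0,0,0.015],0]
    - [[0,0,0.01],0]
    - [[0,0,0.007],0]
    - [[0,0,0],0]

```text
time_s: 4.03
tcp_pos: [0.4877, -0.1879, 0.0144]
ee_rot: [[-0.995, 0.095, -0.002], [0.095, 0.995, 0.0], [0.002, 0.0, -1.0]]
wrist_force: [0.1, 0.2, -0.2]
gripper_width: 0.688
gripper_force: 0.0
```

```bash
python3 -c "
from h import *
delta((.4894,-.1863),-5.5,.016)
p=imaging.capture('top'); a=p['frame'][160:270,280:390]
q=imaging.capture('side'); b=q['frame'][130:230,240:380]
cv2.imwrite('pics/g.png',np.hstack([cv2.resize(a,(390,390),interpolation=2),cv2.resize(b,(400,390),interpolation=2)]))"
```

```text
t 4.0333 tcp [ 0.4877 -0.1879  0.0144] yaw -5.460804121200577 F [ 0.0519  0.2031 -0.2444] w 59.889175903500245
shift mm [-1.5746  1.7841 -1.5644] turn 0.03919587879942288 tilt [-0.0023  0.0002 -1.    ]
```

View pics/g.png

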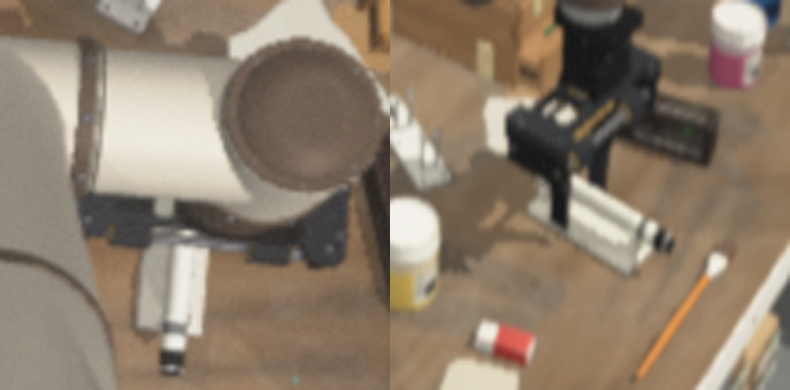

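The picture shows the fingers straddling the marker, with the nearest finger at about (560,205) and the charcoal box clear of the gripper. I'll nudge to centre, then close.

Emit:
apply_moves:
  moves:
    - [[-0.0015,0.0015,-0.001],0]
    - [[0,0,0],0]

```text
time_s: 4.3
tcp_pos: [0.4912, -0.1866, 0.0177]
ee_rot: [[-0.996, 0.094, 0.003], [0.094, 0.996, -0.0], [-0.003, -0.0, -1.0]]
wrist_force: [0.6, 0.3, 0.1]
gripper_width: 0.693
gripper_force: 0.0
```

Emit:
apply_moves:
  moves:
    - [[0,0,0],0]
    - [[0,0,0],0]
    - [[0,0,0],0]
    - [[0,0,0],0]
    - [[0,0,0],0]
  hand: 0

```text
time_s: 4.72
tcp_pos: [0.4899, -0.1866, 0.0166]
ee_rot: [[-0.995, 0.095, 0.0], [0.095, 0.995, 0.0], [-0.0, 0.0, -1.0]]
wrist_force: [-0.2, 0.2, -0.1]
gripper_width: 0.393
gripper_force: 0.0
```

Emit:
apply_moves:
  moves:
    - [[0,0,0],0]
    - [[0,0,0],0]
    - [[0,0,0],0]

```text
time_s: 4.97
tcp_pos: [0.4899, -0.1865, 0.0165]
ee_rot: [[-0.995, 0.095, -0.0], [0.095, 0.995, 0.0], [0.0, 0.0, -1.0]]
wrist_force: [-0.4, 1.5, 0.8]
gripper_width: 0.196
gripper_force: 30.0
```

Emit:
apply_moves:
  moves:
    - [[0,0,-0.01],0]
    - [[0,0,-0.025],0]
    - [[0,0,-0.035],0]
    - [[0,0,-0.035],0]
    - [[0,0,-0.02],0]

```text
time_s: 5.38
tcp_pos: [0.4915, -0.1871, 0.1462]
ee_rot: [[-0.996, 0.094, 0.006], [0.094, 0.996, -0.002], [-0.006, -0.001, -1.0]]
wrist_force: [0.1, -0.2, 0.8]
gripper_width: 0.197
gripper_force: 30.0
```

Emit:
apply_moves:
  moves:
    - [[0,0,0],5.7]
    - [[0,0,0],5.7]
    - [[0,0,0],0]

```text
time_s: 5.63
tcp_pos: [0.49, -0.1866, 0.1428]
ee_rot: [[-0.957, 0.292, 0.002], [0.292, 0.957, -0.0], [-0.002, 0.001, -1.0]]
wrist_force: [0.0, -0.2, -0.7]
gripper_width: 0.193
gripper_force: 30.0
```

```bash
python3 -c "
from h import *
delta((.4858,.1688),-16.9,.09)"
```

```text
t 5.6333 tcp [ 0.49   -0.1866  0.1428] yaw -16.950794389488653 F [ 0.0068 -0.1675 -0.6596] w 16.805679067703124
shift mm [107.3439 338.8685  52.8253] turn -0.050794389488654446 tilt [ 0.0018 -0.     -1.    ]
```

Emit:
apply_moves:
  moves:
    - [[0.005,0.016,0],0]
    - [[0.009,0.028,0],0]
    - [[0.009,0.028,0],0]
    - [[0.009,0.028,0],0]
    - [[0.009,0.028,0],0]

```text
time_s: 6.05
tcp_pos: [0.4874, -0.0512, 0.1417]
ee_rot: [[-0.958, 0.288, -0.0], [0.288, 0.958, -0.0], [0.0, -0.0, -1.0]]
wrist_force: [0.9, -0.6, -0.4]
gripper_width: 0.193
gripper_force: 30.0
```

Emit:
apply_moves:
  moves:
    - [[0.009,0.028,0],0]
    - [[0.009,0.028,0],0]
    - [[0.009,0.028,0],0]
    - [[0.009,0.028,0],0]
    - [[0.009,0.028,0],0]

```text
time_s: 6.47
tcp_pos: [0.4849, 0.0961, 0.1417]
ee_rot: [[-0.958, 0.287, -0.0], [0.287, 0.958, -0.0], [0.0, -0.0, -1.0]]
wrist_force: [0.7, -0.4, -0.1]
gripper_width: 0.195
gripper_force: 30.0
```

Emit:
apply_moves:
  moves:
    - [[0.009,0.028,0.01],0]
    - [[0.009,0.028,0.02],0]
    - [[0.003,0.012,0.02],0]
    - [[0,0,0],0]
    - [[0,0,0],0]

```text
time_s: 6.88
tcp_pos: [0.4841, 0.1658, 0.0907]
ee_rot: [[-0.958, 0.287, -0.003], [0.287, 0.958, -0.002], [0.002, -0.003, -1.0]]
wrist_force: [0.7, 0.4, 0.7]
gripper_width: 0.195
gripper_force: 30.0
```

```bash
python3 -c "
from h import *
delta((.4858,.1688),-16.9,.06)
p=imaging.capture('top'); a=p['frame'][150:270,150:260]
q=imaging.capture('side'); b=q['frame'][180:270,180:290]
cv2.imwrite('pics/d1.png',np.hstack([cv2.resize(a,(357,390),interpolation=2),cv2.resize(b,(440,390),interpolation=2)]))
for P in (p,q):
  for t,z in (('marker',.0905),('marker_nose',.0905),('clip_rear',.045),('dock_axis',.045)):
    for d in models.place_of(P,t)[:2]:
      uv=np.array(d['at'])*[512,384]; print(t,round(d['confidence'],2),uv,at_z(P,uv,z))
"
```

```text
t 6.8833 tcp [0.4841 0.1658 0.0907] yaw -16.653831468783885 F [0.7133 0.4307 0.7363] w 17.000645889966133
shift mm [-0.7619  3.3426 30.7166] turn 0.2461685312161137 tilt [-0.0027 -0.0023 -1.    ]
marker 0.72 [192.8192 221.184 ] [0.4674 0.1739 0.0905]
marker_nose 0.36 [392.6016 227.2896] [ 0.4653 -0.3288  0.0905]
clip_rear 0.91 [190.4128 236.0064] [0.4349 0.1855 0.045 ]
clip_rear 0.77 [319.7952 157.9008] [ 0.6575 -0.1537  0.045 ]
dock_axis 0.76 [323.2768 149.4912] [ 0.6818 -0.1634  0.045 ]
dock_axis 0.68 [199.2192 220.416 ] [0.4767 0.1649 0.045 ]
marker 0.87 [245.2992 220.1088] [0.4696 0.1589 0.0905]
clip_rear 0.75 [247.3984 244.1856] [0.4413 0.1885 0.045 ]
```

View pics/d1.png

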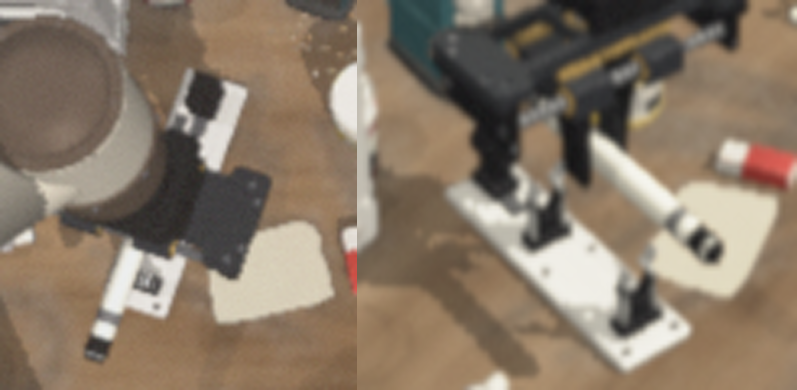

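The left half (top view) shows the held marker running parallel to the dock above it; the shift to the left is parallax. The right half (side view) shows it level, with its rear end at (705,245) and both clips below. Next is a small correction and then down to just above contact.

Emit:
apply_moves:
  moves:
    - [[-0.0005,0.003,0.01],0.2]
    - [[0,0,0.015],0]
    - [[0,0,0.014],0]
    - [[0,0,0],0]
    - [[0,0,0],0]

```text
time_s: 7.8
tcp_pos: [0.4858, 0.1684, 0.0516]
ee_rot: [[-0.956, 0.293, -0.002], [0.293, 0.956, -0.002], [0.001, -0.002, -1.0]]
wrist_force: [-0.2, 0.2, 0.3]
gripper_width: 0.199
gripper_force: 30.0
```

```bash
python3 -c "
from h import *
delta((.4858,.1688),-16.9,.0445)"
```

```text
t 7.8 tcp [0.4858 0.1684 0.0516] yaw -17.039127715660566 F [-0.2067  0.2405  0.3477] w 17.309754606348772
shift mm [0.1543 0.3861 7.0617] turn -0.13912771566056747 tilt [-0.0019 -0.0016 -1.    ]
```

Contact is expected at TCP z ≈ 0.0445 and seating at ≈ 0.0295. I'll descend in small steps.

Emit:
apply_moves:
  moves:
    - [[0,0,0.002],0]
    - [[0,0,0.002],0]
    - [[0,0,0.001],0]
    - [[0,0,0],0]

```text
time_s: 8.13
tcp_pos: [0.4864, 0.1688, 0.0478]
ee_rot: [[-0.956, 0.293, 0.0], [0.293, 0.956, 0.0], [-0.0, 0.0, -1.0]]
wrist_force: [0.4, 0.1, 1.2]
gripper_width: 0.199
gripper_force: 30.0
```

Emit:
apply_moves:
  moves:
    - [[0,0,0.001],0]
    - [[0,0,0.001],0]
    - [[0,0,0],0]

```text
time_s: 8.38
tcp_pos: [0.4862, 0.1686, 0.0455]
ee_rot: [[-0.956, 0.293, -0.0], [0.293, 0.956, 0.0], [0.0, -0.0, -1.0]]
wrist_force: [0.2, -0.9, 0.2]
gripper_width: 0.201
gripper_force: 30.0
```

Emit:
apply_moves:
  moves:
    - [[0,0,0.001],0]
    - [[0,0,0],0]

```text
time_s: 8.55
tcp_pos: [0.4867, 0.169, 0.0448]
ee_rot: [[-0.956, 0.293, 0.001], [0.293, 0.956, 0.001], [-0.001, 0.001, -1.0]]
wrist_force: [-0.5, -0.1, 0.9]
gripper_width: 0.194
gripper_force: 30.0
```

Emit:
apply_moves:
  moves:
    - [[0,0,0.001],0]
    - [[0,0,0],0]

```text
time_s: 8.72
tcp_pos: [0.4869, 0.1691, 0.0444]
ee_rot: [[-0.956, 0.293, 0.001], [0.293, 0.956, 0.001], [-0.001, 0.001, -1.0]]
wrist_force: [-1.6, -0.2, 5.5]
gripper_width: 0.196
gripper_force: 30.0
```

Emit:
apply_moves:
  moves:
    - [[0,0,0.001],0]
    - [[0,0,0],0]

```text
time_s: 8.88
tcp_pos: [0.4872, 0.1691, 0.0441]
ee_rot: [[-0.956, 0.292, 0.002], [0.292, 0.956, 0.001], [-0.002, 0.001, -1.0]]
wrist_force: [-1.7, 0.1, 9.7]
gripper_width: 0.202
gripper_force: 30.0
```

Emit:
apply_moves:
  moves:
    - [[0,0,0.001],0]
    - [[0,0,0],0]

```text
time_s: 9.05
tcp_pos: [0.4875, 0.1692, 0.0437]
ee_rot: [[-0.956, 0.292, 0.003], [0.292, 0.956, 0.001], [-0.002, 0.002, -1.0]]
wrist_force: [-1.7, -1.7, 12.6]
gripper_width: 0.195
gripper_force: 30.0
```

Emit:
apply_moves:
  moves:
    - [[0,0,0.001],0]
    - [[0,0,0],0]

```text
time_s: 9.22
tcp_pos: [0.4877, 0.1692, 0.0433]
ee_rot: [[-0.957, 0.292, 0.003], [0.292, 0.957, 0.001], [-0.003, 0.002, -1.0]]
wrist_force: [-4.5, -0.5, 15.9]
gripper_width: 0.198
gripper_force: 30.0
```

Emit:
apply_moves:
  moves:
    - [[0,0,0.001],0]
    - [[0,0,0],0]

```text
time_s: 9.38
tcp_pos: [0.488, 0.1693, 0.0427]
ee_rot: [[-0.957, 0.291, 0.004], [0.291, 0.957, 0.001], [-0.004, 0.002, -1.0]]
wrist_force: [-4.0, -1.3, 17.8]
gripper_width: 0.199
gripper_force: 30.0
```

Emit:
apply_moves:
  moves:
    - [[0,0,0.001],0]
    - [[0,0,0],0]

```text
time_s: 9.55
tcp_pos: [0.4882, 0.1693, 0.042]
ee_rot: [[-0.957, 0.291, 0.004], [0.291, 0.957, 0.001], [-0.004, 0.002, -1.0]]
wrist_force: [-3.2, -2.1, 19.6]
gripper_width: 0.199
gripper_force: 30.0
```

Emit:
apply_moves:
  moves:
    - [[0.001,0,0.001],0]
    - [[0,0,0],0]

```text
time_s: 9.72
tcp_pos: [0.4882, 0.1696, 0.0416]
ee_rot: [[-0.957, 0.291, 0.006], [0.291, 0.957, 0.001], [-0.006, 0.003, -1.0]]
wrist_force: [-1.5, -5.1, 21.4]
gripper_width: 0.201
gripper_force: 30.0
```

Emit:
apply_moves:
  moves:
    - [[0.0005,0,0.001],0]
    - [[0,0,0],0]

```text
time_s: 9.88
tcp_pos: [0.4882, 0.1697, 0.0407]
ee_rot: [[-0.957, 0.291, 0.007], [0.291, 0.957, 0.002], [-0.006, 0.004, -1.0]]
wrist_force: [0.4, -4.7, 20.0]
gripper_width: 0.195
gripper_force: 30.0
```

Emit:
apply_moves:
  moves:
    - [[0,-0.001,0.0005],0]
    - [[0,0,0],0]

```text
time_s: 10.05
tcp_pos: [0.4881, 0.1693, 0.0401]
ee_rot: [[-0.957, 0.291, 0.008], [0.291, 0.957, 0.003], [-0.007, 0.005, -1.0]]
wrist_force: [-0.4, -3.6, 21.2]
gripper_width: 0.193
gripper_force: 30.0
```

Emit:
apply_moves:
  moves:
    - [[0,-0.0005,0.001],0]
    - [[0,0,0],0]

```text
time_s: 10.22
tcp_pos: [0.4881, 0.1691, 0.0388]
ee_rot: [[-0.957, 0.291, 0.008], [0.291, 0.957, 0.003], [-0.007, 0.006, -1.0]]
wrist_force: [0.0, -2.3, 17.0]
gripper_width: 0.194
gripper_force: 30.0
```

Emit:
apply_moves:
  moves:
    - [[0,-0.0005,0.001],0]
    - [[0,0,0],0]

```text
time_s: 10.38
tcp_pos: [0.488, 0.169, 0.0373]
ee_rot: [[-0.957, 0.291, 0.008], [0.291, 0.957, 0.004], [-0.007, 0.006, -1.0]]
wrist_force: [1.4, -0.6, 13.1]
gripper_width: 0.198
gripper_force: 30.0
```

Emit:
apply_moves:
  moves:
    - [[0,0,0.0005],0]
    - [[0,0,0],0]

```text
time_s: 10.55
tcp_pos: [0.4878, 0.1689, 0.0362]
ee_rot: [[-0.957, 0.291, 0.008], [0.291, 0.957, 0.004], [-0.007, 0.006, -1.0]]
wrist_force: [1.8, -0.4, 8.0]
gripper_width: 0.196
gripper_force: 30.0
```

Emit:
apply_moves:
  moves:
    - [[0,0,0.0005],0]
    - [[0,0,0],0]

```text
time_s: 10.72
tcp_pos: [0.4876, 0.1689, 0.0352]
ee_rot: [[-0.957, 0.291, 0.007], [0.292, 0.957, 0.004], [-0.006, 0.006, -1.0]]
wrist_force: [3.5, 1.1, 5.2]
gripper_width: 0.194
gripper_force: 30.0
```

Emit:
apply_moves:
  moves:
    - [[0,0,0.0005],0]
    - [[0,0,0],0]

```text
time_s: 10.88
tcp_pos: [0.4873, 0.1688, 0.0342]
ee_rot: [[-0.956, 0.292, 0.007], [0.292, 0.956, 0.003], [-0.005, 0.005, -1.0]]
wrist_force: [4.2, 0.6, 4.4]
gripper_width: 0.2
gripper_force: 30.0
```

```bash
python3 -c "
from h import *
delta((.4858,.1688),-16.9,.0295); print(r.sense()['moment'])"
```

```text
t 10.8833 tcp [0.4873 0.1688 0.0342] yaw -16.96694142952624 F [4.2403 0.6067 4.3857] w 17.360930834724506
shift mm [ 1.4206 -0.4569  4.6614] turn -0.06694142952624205 tilt [ 0.0066  0.0034 -1.    ]
[ 0.0461 -1.4078  0.0107]
```

Emit:
apply_moves:
  moves:
    - [[-0.0005,0,0.0007],0]
    - [[0,0,0],0]

```text
time_s: 11.05
tcp_pos: [0.4867, 0.1685, 0.0324]
ee_rot: [[-0.956, 0.293, 0.004], [0.293, 0.956, 0.003], [-0.003, 0.004, -1.0]]
wrist_force: [5.9, 3.0, -1.9]
gripper_width: 0.194
gripper_force: 30.0
```

Emit:
apply_moves:
  moves:
    - [[-0.0005,0,0.0007],0]
    - [[0,0,0],0]

```text
time_s: 11.22
tcp_pos: [0.4864, 0.1683, 0.0309]
ee_rot: [[-0.956, 0.293, 0.003], [0.293, 0.956, 0.003], [-0.002, 0.003, -1.0]]
wrist_force: [4.9, 4.5, -3.2]
gripper_width: 0.198
gripper_force: 30.0
```

Emit:
apply_moves:
  moves:
    - [[0,0,0.0005],0]
    - [[0,0,0],0]

```text
time_s: 11.38
tcp_pos: [0.4863, 0.1684, 0.0303]
ee_rot: [[-0.956, 0.293, 0.002], [0.293, 0.956, 0.002], [-0.002, 0.003, -1.0]]
wrist_force: [4.8, 4.4, -2.0]
gripper_width: 0.196
gripper_force: 30.0
```

The clips now pull the marker down, so it has snapped. I'll release it and look.

Emit:
apply_moves:
  moves:
    - [[0,0,0],0]
    - [[0,0,0],0]
    - [[0,0,0],0]
    - [[0,0,0],0]
    - [[0,0,0],0]
  hand: 0.04

```text
time_s: 11.8
tcp_pos: [0.4839, 0.1659, 0.03]
ee_rot: [[-0.956, 0.294, -0.003], [0.294, 0.956, -0.002], [0.002, -0.003, -1.0]]
wrist_force: [-0.5, 0.0, -0.6]
gripper_width: 0.436
gripper_force: 0.0
```

```bash
python3 -c "
from h import *
delta((.4858+.957*-.03,.1688+.291*.03),-16.9,.0315)
q=imaging.capture('side'); b=q['frame'][190:265,190:290]
cv2.imwrite('pics/d2.png',cv2.resize(b,(800,600),interpolation=2))"
```

```text
t 11.8 tcp [0.4839 0.1659 0.03  ] yaw -17.08160724777698 F [-0.5294  0.0148 -0.5557] w 37.94151048390332
shift mm [29.0029  3.3546 -1.5104] turn -0.18160724777698078 tilt [-0.0029 -0.0018 -1.    ]
```

View pics/d2.png

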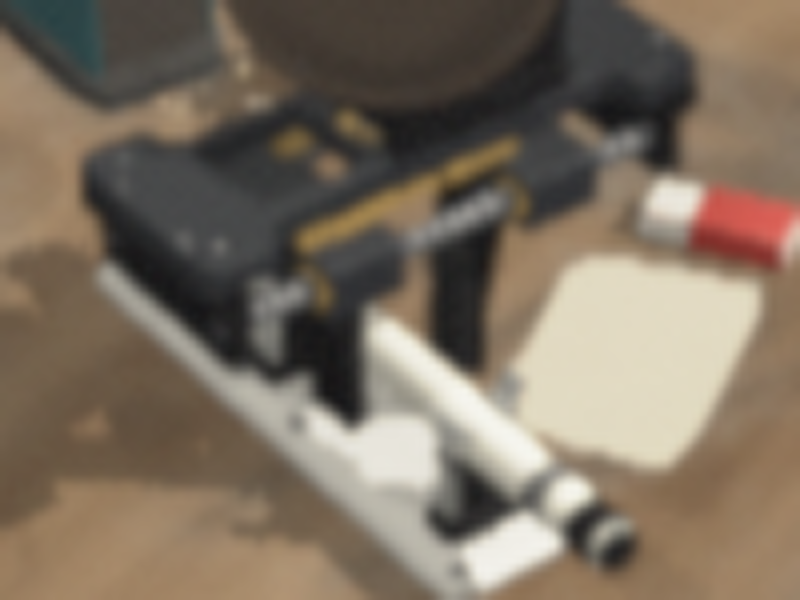

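The picture shows the marker lying in the rear clip, with its black end at (600,530) and the fingers around the barrel clear of it. The front clip is hidden by the gripper. I'll shift back along the barrel, recentre, and look again with the hand in the new place before gripping.

Emit:
apply_moves:
  moves:
    - [[0.004,0.0033,0],0.2]
    - [[0.008,0,0],0]
    - [[0.006,0,0],0]
    - [[0.003,0,0],0]
    - [[0,0,0],0]

```text
time_s: 12.27
tcp_pos: [0.465, 0.1764, 0.0307]
ee_rot: [[-0.955, 0.295, -0.001], [0.295, 0.955, -0.0], [0.0, -0.0, -1.0]]
wrist_force: [0.4, -0.6, 0.4]
gripper_width: 0.457
gripper_force: 0.0
```

```bash
python3 -c "
from h import *
delta((.4858+.957*-.022,.1688+.291*.022),-16.9,.0305)
q=imaging.capture('side'); b=q['frame'][190:265,190:290]
p=imaging.capture('top'); a=p['frame'][160:260,170:240]
cv2.imwrite('pics/d3.png',np.hstack([cv2.resize(a,(315,450),interpolation=2),cv2.resize(b,(480,450),interpolation=2)]))"
```

```text
t 12.2667 tcp [0.465  0.1764 0.0307] yaw -17.18735719301883 F [ 0.4484 -0.5863  0.3566] w 39.72816163624298
shift mm [-0.0637 -1.2132  0.2305] turn -0.2873571930188312 tilt [-0.0006 -0.0003 -1.    ]
```

View pics/d3.png

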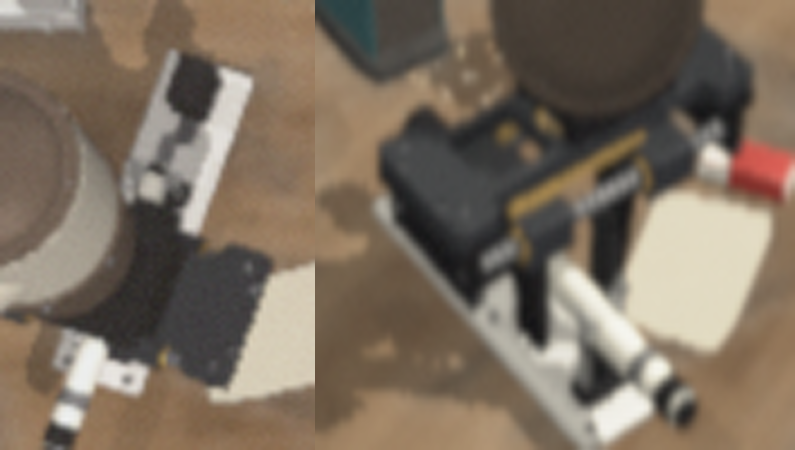

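The left half shows the barrel's front end in the front clip at (155,187) and the nose at about (180,145), short of the cap. To be sure both clips closed, I'll raise the open hand briefly and look from the side.

Emit:
apply_moves:
  moves:
    - [[0,-0.001,-0.02],0]
    - [[0,0,-0.03],0]
    - [[0,0,-0.035],0]
    - [[0,0,-0.035],0]
    - [[0,0,0],0]

```text
time_s: 12.78
tcp_pos: [0.47, 0.1776, 0.1579]
ee_rot: [[-0.955, 0.295, 0.013], [0.295, 0.955, 0.007], [-0.01, 0.011, -1.0]]
wrist_force: [0.5, 1.0, 0.8]
gripper_width: 0.459
gripper_force: 0.0
```

```bash
python3 -c "
from h import *
delta((.4858+.957*-.022,.1688+.291*.022),-16.9,.0305)
q=imaging.capture('side'); f=q['frame'].copy()
b=cv2.resize(f[195:270,190:280],(720,600),interpolation=2)
D=lambda x,z:(.4858+.9568*x,.1688-.2907*x,z)
for z,c in ((.045,(0,255,0)),(.06,(0,0,255))):
  for x in (-.119,.056,.076):
    u=proj(q,D(x,z)); k=((u+.5-[190,195])*8).astype(int); cv2.circle(b,tuple(int(i) for i in k),3,c,-1)
cv2.imwrite('pics/d4.png',b)"
```

```text
t 12.7833 tcp [0.47   0.1776 0.1579] yaw -17.16086272663961 F [0.4639 1.0128 0.8331] w 39.893861288716856
shift mm [  4.339   -3.8724 127.3614] turn -0.26086272663961196 tilt [ 0.0128  0.0073 -0.9999]
```

View pics/d4.png

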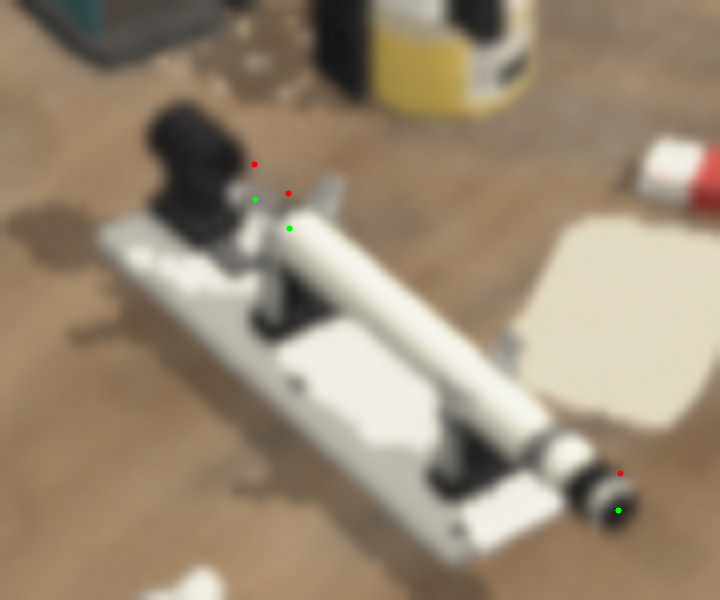

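Seated: both barrel ends lie on the green 45 mm points at (289,228) and (618,510), and both clips hold the barrel. I'll go back down and grip for the slide.

Emit:
apply_moves:
  moves:
    - [[0,0,0],0]
    - [[0,0,0.035],0]
    - [[0,0,0.035],0]
    - [[0,0,0.025],0]
    - [[0,0,0],0]

```text
time_s: 13.25
tcp_pos: [0.4614, 0.1721, 0.0495]
ee_rot: [[-0.954, 0.298, -0.012], [0.298, 0.954, -0.008], [0.009, -0.011, -1.0]]
wrist_force: [0.6, 0.3, 0.1]
gripper_width: 0.462
gripper_force: 0.0
```

Emit:
apply_moves:
  moves:
    - [[0,0,0.015],0]
    - [[0,0,0.01],0]
    - [[0,0,0],0]
    - [[0,0,0],0]

```text
time_s: 13.58
tcp_pos: [0.4658, 0.1752, 0.0307]
ee_rot: [[-0.955, 0.296, -0.001], [0.296, 0.955, -0.001], [0.001, -0.001, -1.0]]
wrist_force: [-0.1, -0.1, 0.1]
gripper_width: 0.458
gripper_force: 0.0
```

```bash
python3 -c "
from h import *
delta((.4858+.957*-.022,.1688+.291*.022),-16.9,.0305)"
```

```text
t 13.5833 tcp [0.4658 0.1752 0.0307] yaw -17.23347735949252 F [-0.1279 -0.0586  0.1078] w 39.83005484403244
shift mm [ 1.0107 -0.281   0.1731] turn -0.3334773594925231 tilt [-0.0009 -0.001  -1.    ]
```

Emit:
apply_moves:
  moves:
    - [[0,0,0.001],-0.3]
    - [[0,0,0],0]

```text
time_s: 13.75
tcp_pos: [0.4663, 0.1756, 0.0305]
ee_rot: [[-0.957, 0.291, 0.001], [0.291, 0.957, 0.001], [-0.001, 0.001, -1.0]]
wrist_force: [-0.4, 0.6, -0.1]
gripper_width: 0.462
gripper_force: 0.0
```

Emit:
apply_moves:
  moves:
    - [[0,0,0],0]
    - [[0,0,0],0]
    - [[0,0,0],0]
    - [[0,0,0],0]
    - [[0,0,0],0]
  hand: 0

```text
time_s: 14.17
tcp_pos: [0.4659, 0.1755, 0.0299]
ee_rot: [[-0.957, 0.291, 0.0], [0.291, 0.957, 0.0], [-0.0, 0.0, -1.0]]
wrist_force: [-0.0, -0.5, 1.1]
gripper_width: 0.191
gripper_force: 30.0
```

Emit:
apply_moves:
  moves:
    - [[0,0,0],0]
    - [[0,0,0],0]
    - [[0,0,0],0]

```text
time_s: 14.42
tcp_pos: [0.466, 0.1755, 0.0299]
ee_rot: [[-0.957, 0.291, 0.0], [0.291, 0.957, 0.0], [-0.0, 0.0, -1.0]]
wrist_force: [-0.3, 0.5, 1.5]
gripper_width: 0.201
gripper_force: 30.0
```

Emit:
apply_moves:
  moves:
    - [[-0.002,0,0],0]
    - [[-0.002,0,0],0]
    - [[-0.002,0,0],0]
    - [[0,0,0],0]

```text
time_s: 14.75
tcp_pos: [0.4689, 0.1744, 0.0297]
ee_rot: [[-0.956, 0.292, -0.004], [0.292, 0.956, 0.0], [0.004, -0.001, -1.0]]
wrist_force: [-13.6, 8.9, 8.0]
gripper_width: 0.194
gripper_force: 30.0
```

Emit:
apply_moves:
  moves:
    - [[-0.002,0,0],0]
    - [[-0.002,0,0],0]
    - [[0,0,0],0]

```text
time_s: 15.0
tcp_pos: [0.4725, 0.1733, 0.0297]
ee_rot: [[-0.956, 0.292, -0.005], [0.292, 0.956, 0.0], [0.005, -0.001, -1.0]]
wrist_force: [-13.8, 9.6, 10.0]
gripper_width: 0.196
gripper_force: 30.0
```

Emit:
apply_moves:
  moves:
    - [[-0.002,0,0],0]
    - [[0,0,0],0]

```text
time_s: 15.17
tcp_pos: [0.4744, 0.1728, 0.0297]
ee_rot: [[-0.956, 0.292, -0.005], [0.292, 0.956, 0.0], [0.005, -0.001, -1.0]]
wrist_force: [-12.6, 9.3, 8.6]
gripper_width: 0.199
gripper_force: 30.0
```

Emit:
apply_moves:
  moves:
    - [[-0.002,0,0],0]
    - [[0,0,0],0]

```text
time_s: 15.33
tcp_pos: [0.4763, 0.1722, 0.0297]
ee_rot: [[-0.956, 0.292, -0.005], [0.292, 0.956, 0.0], [0.005, -0.001, -1.0]]
wrist_force: [-12.3, 10.0, 8.4]
gripper_width: 0.199
gripper_force: 30.0
```

Slid about 11 mm. I'll ease the downward and sideways preload before feeling for the pad.

Emit:
apply_moves:
  moves:
    - [[-0.001,0.001,-0.0015],0]
    - [[0,0,0],0]

```text
time_s: 15.5
tcp_pos: [0.478, 0.1716, 0.03]
ee_rot: [[-0.956, 0.292, -0.005], [0.292, 0.956, -0.001], [0.004, -0.003, -1.0]]
wrist_force: [-4.9, 4.3, -3.2]
gripper_width: 0.19
gripper_force: 30.0
```

Emit:
apply_moves:
  moves:
    - [[-0.001,0.0005,-0.001],0]
    - [[0,0,0],0]

```text
time_s: 15.67
tcp_pos: [0.4792, 0.1712, 0.0304]
ee_rot: [[-0.956, 0.293, -0.005], [0.293, 0.956, -0.002], [0.004, -0.004, -1.0]]
wrist_force: [-3.5, 2.4, -7.5]
gripper_width: 0.194
gripper_force: 30.0
```

Emit:
apply_moves:
  moves:
    - [[-0.001,0,0],0]
    - [[0,0,0],0]

```text
time_s: 15.83
tcp_pos: [0.4808, 0.1708, 0.0307]
ee_rot: [[-0.956, 0.292, -0.004], [0.293, 0.956, -0.002], [0.003, -0.003, -1.0]]
wrist_force: [-2.9, 1.0, -10.5]
gripper_width: 0.196
gripper_force: 30.0
```

Emit:
apply_moves:
  moves:
    - [[0,0,0.001],0]
    - [[0,0,0],0]

```text
time_s: 16.0
tcp_pos: [0.4816, 0.1709, 0.0304]
ee_rot: [[-0.956, 0.292, -0.002], [0.292, 0.956, -0.002], [0.002, -0.002, -1.0]]
wrist_force: [-3.0, 0.4, -9.6]
gripper_width: 0.196
gripper_force: 30.0
```

Emit:
apply_moves:
  moves:
    - [[-0.0005,0,0.0005],0]
    - [[0,0,0],0]

```text
time_s: 16.17
tcp_pos: [0.4823, 0.1708, 0.0303]
ee_rot: [[-0.956, 0.292, -0.002], [0.292, 0.956, -0.001], [0.001, -0.002, -1.0]]
wrist_force: [-3.6, -0.7, -8.7]
gripper_width: 0.198
gripper_force: 30.0
```

Emit:
apply_moves:
  moves:
    - [[0,0,0.001],0]
    - [[0,0,0],0]

```text
time_s: 16.33
tcp_pos: [0.4824, 0.1707, 0.0301]
ee_rot: [[-0.957, 0.292, -0.002], [0.292, 0.957, -0.002], [0.001, -0.002, -1.0]]
wrist_force: [-5.0, -2.6, -2.6]
gripper_width: 0.196
gripper_force: 30.0
```

Emit:
apply_moves:
  moves:
    - [[0,0,0.0005],0]
    - [[0,0,0],0]

```text
time_s: 16.5
tcp_pos: [0.4824, 0.1707, 0.03]
ee_rot: [[-0.957, 0.291, -0.001], [0.291, 0.957, -0.002], [0.001, -0.002, -1.0]]
wrist_force: [-6.5, -2.2, 0.5]
gripper_width: 0.201
gripper_force: 30.0
```

```bash
cat >> h.py <<'E'
def ax():
    s=r.sense(); a=np.array([.957,-.291,0]); l=np.array([.291,.957,0]); F=s["wrist_force"]; p=s["tcp_pos"]
    print("t",s["time_s"],"slid mm",(p@a-.39489)*1e3,"lat",(p@l)*1e3,"z",p[2]*1e3,"Fax,lat,z",F@a,F@l,F[2])
E
python3 -c "
from h import *
ax()"
```

```text
t 16.5 slid mm 17.12085672433661 lat 303.71487815130337 z 30.020313570710353 Fax,lat,z -5.5383181485258595 -3.9988127404289955 0.5101967268281028
```

Emit:
apply_moves:
  moves:
    - [[-0.001,-0.0005,0],0]
    - [[0,0,0],0]

```text
time_s: 16.67
tcp_pos: [0.4832, 0.1703, 0.0299]
ee_rot: [[-0.957, 0.292, -0.001], [0.292, 0.957, -0.001], [0.001, -0.001, -1.0]]
wrist_force: [-6.3, 0.5, -0.7]
gripper_width: 0.195
gripper_force: 30.0
```

Emit:
apply_moves:
  moves:
    - [[-0.001,0,0],0]
    - [[0,0,0],0]

```text
time_s: 16.83
tcp_pos: [0.4836, 0.1701, 0.0299]
ee_rot: [[-0.957, 0.292, -0.002], [0.292, 0.957, -0.001], [0.002, -0.002, -1.0]]
wrist_force: [-9.0, 0.6, 0.8]
gripper_width: 0.201
gripper_force: 30.0
```

Emit:
apply_moves:
  moves:
    - [[-0.001,0,0],0]
    - [[0,0,0],0]

```text
time_s: 17.0
tcp_pos: [0.4844, 0.1699, 0.0298]
ee_rot: [[-0.957, 0.292, -0.002], [0.292, 0.957, -0.001], [0.002, -0.002, -1.0]]
wrist_force: [-9.3, 1.0, 1.1]
gripper_width: 0.198
gripper_force: 30.0
```

Emit:
apply_moves:
  moves:
    - [[-0.001,0,0],0]
    - [[0,0,0],0]

```text
time_s: 17.17
tcp_pos: [0.4853, 0.1696, 0.0298]
ee_rot: [[-0.957, 0.292, -0.002], [0.292, 0.957, -0.001], [0.002, -0.002, -1.0]]
wrist_force: [-9.9, 2.1, 0.9]
gripper_width: 0.196
gripper_force: 30.0
```

```bash
python3 -c "
from h import *
ax()"
```

```text
t 17.1667 slid mm 20.22395657698667 lat 303.5346818639282 z 29.843578293990358 Fax,lat,z -10.07906162250792 -0.8851551248784693 0.8815865668558591
```

Emit:
apply_moves:
  moves:
    - [[-0.001,0,0],0]
    - [[0,0,0],0]

```text
time_s: 17.33
tcp_pos: [0.4862, 0.1693, 0.0298]
ee_rot: [[-0.957, 0.292, -0.003], [0.292, 0.957, -0.001], [0.002, -0.002, -1.0]]
wrist_force: [-9.7, 0.6, 1.9]
gripper_width: 0.195
gripper_force: 30.0
```

Emit:
apply_moves:
  moves:
    - [[-0.001,0,0],0]
    - [[0,0,0],0]

```text
time_s: 17.5
tcp_pos: [0.4872, 0.169, 0.0298]
ee_rot: [[-0.957, 0.292, -0.003], [0.292, 0.957, -0.001], [0.002, -0.002, -1.0]]
wrist_force: [-10.1, 1.1, 1.1]
gripper_width: 0.198
gripper_force: 30.0
```

Emit:
apply_moves:
  moves:
    - [[-0.001,0,0],0]
    - [[0,0,0],0]

```text
time_s: 17.67
tcp_pos: [0.4882, 0.1687, 0.0298]
ee_rot: [[-0.957, 0.292, -0.003], [0.292, 0.957, -0.001], [0.002, -0.002, -1.0]]
wrist_force: [-9.8, 1.2, 0.7]
gripper_width: 0.197
gripper_force: 30.0
```

```bash
python3 -c "
from h import *
ax()"
```

```text
t 17.6667 slid mm 23.201205458324104 lat 303.50754514084224 z 29.84105077041685 Fax,lat,z -9.700253490909077 -1.6805458726522278 0.7384732252043964
```

Emit:
apply_moves:
  moves:
    - [[-0.001,0,0],0]
    - [[0,0,0],0]

```text
time_s: 17.83
tcp_pos: [0.4891, 0.1684, 0.0298]
ee_rot: [[-0.957, 0.292, -0.003], [0.292, 0.957, -0.001], [0.002, -0.002, -1.0]]
wrist_force: [-9.2, 2.0, 1.2]
gripper_width: 0.199
gripper_force: 30.0
```

Emit:
apply_moves:
  moves:
    - [[-0.001,0,0],0]
    - [[0,0,0],0]

```text
time_s: 18.0
tcp_pos: [0.4901, 0.1681, 0.0298]
ee_rot: [[-0.957, 0.292, -0.003], [0.292, 0.957, -0.001], [0.002, -0.002, -1.0]]
wrist_force: [-10.4, 1.0, 1.6]
gripper_width: 0.195
gripper_force: 30.0
```

Emit:
apply_moves:
  moves:
    - [[-0.001,0,0],0]
    - [[0,0,0],0]

```text
time_s: 18.17
tcp_pos: [0.491, 0.1679, 0.0298]
ee_rot: [[-0.957, 0.292, -0.003], [0.292, 0.957, -0.001], [0.002, -0.002, -1.0]]
wrist_force: [-10.8, 1.8, 1.4]
gripper_width: 0.2
gripper_force: 30.0
```

```bash
python3 -c "
from h import *
ax()"
```

```text
t 18.1667 slid mm 26.161224832718265 lat 303.5201348847204 z 29.83822556445927 Fax,lat,z -10.898731952205921 -1.403623926449502 1.3981178222638395
```

Emit:
apply_moves:
  moves:
    - [[-0.001,0,0],0]
    - [[0,0,0],0]

```text
time_s: 18.33
tcp_pos: [0.492, 0.1676, 0.0299]
ee_rot: [[-0.957, 0.292, -0.003], [0.292, 0.957, -0.001], [0.002, -0.002, -1.0]]
wrist_force: [-8.9, 1.1, 2.0]
gripper_width: 0.196
gripper_force: 30.0
```

Emit:
apply_moves:
  moves:
    - [[-0.001,0,0],0]
    - [[0,0,0],0]

```text
time_s: 18.5
tcp_pos: [0.4929, 0.1673, 0.0298]
ee_rot: [[-0.957, 0.292, -0.003], [0.292, 0.957, -0.001], [0.002, -0.002, -1.0]]
wrist_force: [-9.6, 1.6, 1.4]
gripper_width: 0.197
gripper_force: 30.0
```

```bash
python3 -c "
from h import *
ax()
for i in range(5): imaging.capture('side'); ax()"
```

```text
t 18.5 slid mm 28.171138910420833 lat 303.5020337245398 z 29.836126345639737 Fax,lat,z -9.6834290261924 -1.2506721190986554 1.353840792251624
t 18.55 slid mm 28.15523469562664 lat 303.5079181769598 z 29.843757434122097 Fax,lat,z -9.569185627086878 -1.4856998747040768 0.39031772654071406
t 18.6 slid mm 28.154344404700772 lat 303.5068016007274 z 29.84849605483613 Fax,lat,z -9.2741167622353 -1.6794526838904236 0.7558580896651965
t 18.65 slid mm 28.17462471229254 lat 303.5135510471564 z 29.86277544326551 Fax,lat,z -9.952229289111493 -1.0667042668565063 1.091569294047457
t 18.7 slid mm 28.148815275662542 lat 303.51073129315944 z 29.815588725961042 Fax,lat,z -10.345407089864988 -1.5250158873428585 1.9223445632147964
t 18.75 slid mm 28.142424265632627 lat 303.4968613256572 z 29.833237683128985 Fax,lat,z -9.380639367503058 -2.153941450052009 0.5422251300530367
```

Emit:
apply_moves:
  moves:
    - [[-0.001,0,0],0]
    - [[0,0,0],0]

```text
time_s: 18.92
tcp_pos: [0.4938, 0.167, 0.0298]
ee_rot: [[-0.957, 0.292, -0.003], [0.292, 0.957, -0.001], [0.002, -0.002, -1.0]]
wrist_force: [-9.9, 0.3, 1.6]
gripper_width: 0.196
gripper_force: 30.0
```

Emit:
apply_moves:
  moves:
    - [[-0.001,0,0],0]
    - [[0,0,0],0]

```text
time_s: 19.08
tcp_pos: [0.4946, 0.1667, 0.0298]
ee_rot: [[-0.957, 0.292, -0.003], [0.292, 0.957, -0.001], [0.002, -0.002, -1.0]]
wrist_force: [-10.3, 2.0, 1.5]
gripper_width: 0.191
gripper_force: 30.0
```

Emit:
apply_moves:
  moves:
    - [[-0.001,0,0],0]
    - [[0,0,0],0]

```text
time_s: 19.25
tcp_pos: [0.4954, 0.1665, 0.0298]
ee_rot: [[-0.956, 0.292, -0.003], [0.292, 0.956, -0.001], [0.003, -0.002, -1.0]]
wrist_force: [-11.4, 2.6, 1.5]
gripper_width: 0.198
gripper_force: 30.0
```

```bash
cat >> h.py <<'E'
def axm(n=8):
    a=np.array([.957,-.291,0]); L=[]
    for i in range(n):
        imaging.capture("side"); s=r.sense(); L.append([(s["tcp_pos"]@a-.39489)*1e3,s["wrist_force"]@a,s["wrist_force"][2]])
    print(s["time_s"],"slid, Fax, Fz",np.mean(L,0),"sd",np.std(L,0))
E
python3 -c "
from h import *
axm()"
```

```text
19.65 slid, Fax, Fz [ 30.7216 -10.9608   1.8344] sd [0.0049 0.4944 0.5899]
```

The pad has been met: the force is up 1.3 N and the advance per commanded mm has dropped. Contact was at about 28.9 mm, so the target is about 33.9 mm.

Emit:
apply_moves:
  moves:
    - [[-0.001,0,0],0]
    - [[0,0,0],0]

```text
time_s: 19.82
tcp_pos: [0.4961, 0.1663, 0.0298]
ee_rot: [[-0.956, 0.292, -0.004], [0.292, 0.956, -0.001], [0.003, -0.002, -1.0]]
wrist_force: [-11.7, 1.9, 1.7]
gripper_width: 0.197
gripper_force: 30.0
```

Emit:
apply_moves:
  moves:
    - [[-0.001,0,0],0]
    - [[0,0,0],0]

```text
time_s: 19.98
tcp_pos: [0.4969, 0.166, 0.0298]
ee_rot: [[-0.956, 0.292, -0.004], [0.292, 0.956, -0.001], [0.003, -0.002, -1.0]]
wrist_force: [-12.3, 3.0, 3.1]
gripper_width: 0.192
gripper_force: 30.0
```

```bash
python3 -c "
from h import *
axm()"
```

```text
20.3833 slid, Fax, Fz [ 32.3072 -12.8771   2.8135] sd [0.0087 0.6904 0.3868]
```

Emit:
apply_moves:
  moves:
    - [[-0.001,0,0],0]
    - [[0,0,0],0]

```text
time_s: 20.55
tcp_pos: [0.4977, 0.1658, 0.0298]
ee_rot: [[-0.956, 0.292, -0.004], [0.292, 0.956, -0.001], [0.004, -0.002, -1.0]]
wrist_force: [-13.1, 2.7, 2.7]
gripper_width: 0.195
gripper_force: 30.0
```

Emit:
apply_moves:
  moves:
    - [[-0.0007,0,0],0]
    - [[0,0,0],0]

```text
time_s: 20.72
tcp_pos: [0.4981, 0.1656, 0.0298]
ee_rot: [[-0.956, 0.292, -0.005], [0.292, 0.956, -0.001], [0.004, -0.002, -1.0]]
wrist_force: [-13.3, 4.6, 3.0]
gripper_width: 0.202
gripper_force: 30.0
```

```bash
python3 -c "
from h import *
axm()"
```

```text
21.1167 slid, Fax, Fz [ 33.6149 -14.5551   3.7039] sd [0.0111 0.4024 0.6892]
```

The pad is pressed back about 4.6 mm after allowing for the extra saddle friction. I'll relax the arm's preload, release and retreat upwards.

Emit:
apply_moves:
  moves:
    - [[0.002,0,0],0]
    - [[0.002,0,0],0]
    - [[0,0,0],0]

```text
time_s: 21.37
tcp_pos: [0.4977, 0.166, 0.03]
ee_rot: [[-0.957, 0.291, 0.001], [0.291, 0.957, -0.001], [-0.002, -0.001, -1.0]]
wrist_force: [-1.2, -5.7, -3.9]
gripper_width: 0.197
gripper_force: 30.0
```

Emit:
apply_moves:
  moves:
    - [[0,0,0],0]
    - [[0,0,0],0]
    - [[0,0,0],0]
    - [[0,0,0],0]
    - [[0,0,0],0]
  hand: 0.04

```text
time_s: 21.78
tcp_pos: [0.4984, 0.1679, 0.0301]
ee_rot: [[-0.957, 0.291, 0.003], [0.291, 0.957, 0.002], [-0.003, 0.003, -1.0]]
wrist_force: [-0.1, -0.1, -0.0]
gripper_width: 0.435
gripper_force: 0.0
```

```bash
python3 -c "
from h import *
ax()"
```

```text
t 21.7833 slid mm 33.205498750759176 lat 305.7183771822885 z 30.115878190278433 Fax,lat,z -0.07566122704925185 -0.13996755083083715 -0.04812359568146196
```

Emit:
apply_moves:
  moves:
    - [[0,-0.002,0],0]
    - [[0,0,-0.02],0]
    - [[0,0,-0.035],0]
    - [[0,0,-0.035],0]
    - [[0,0,-0.03],0]

```text
time_s: 22.2
tcp_pos: [0.4968, 0.1652, 0.1514]
ee_rot: [[-0.957, 0.291, 0.002], [0.291, 0.957, 0.001], [-0.002, 0.001, -1.0]]
wrist_force: [1.0, 0.5, -0.3]
gripper_width: 0.461
gripper_force: 0.0
```

Emit:
apply_moves:
  moves:
    - [[0.03,0,-0.02],0]
    - [[0.03,0,-0.02],0]
    - [[0.02,0,0],0]
    - [[0,0,0],0]
    - [[0,0,0],0]

```text
time_s: 22.62
tcp_pos: [0.4195, 0.1887, 0.1899]
ee_rot: [[-0.957, 0.29, 0.002], [0.29, 0.957, 0.001], [-0.001, 0.002, -1.0]]
wrist_force: [0.3, 0.4, -0.3]
gripper_width: 0.459
gripper_force: 0.0
```

```bash
python3 -c "
from h import *
q=imaging.capture('side'); f=q['frame'].copy()
b=cv2.resize(f[195:270,190:280],(720,600),interpolation=2)
D=lambda x,z:(.4858+.9568*x,.1688-.2907*x,z)
for x in (-.085,.09,.11):
    u=proj(q,D(x,.045)); k=((u+.5-[190,195])*8).astype(int); cv2.circle(b,tuple(int(i) for i in k),3,(0,255,0),-1)
cv2.imwrite('pics/d5.png',b); ax()"
```

```text
t 22.6667 slid mm -47.80153148642457 lat 302.6283871349689 z 189.39280777305729 Fax,lat,z 0.1759655170856829 -0.029721979179778125 0.9771392882811227
```

View pics/d5.png

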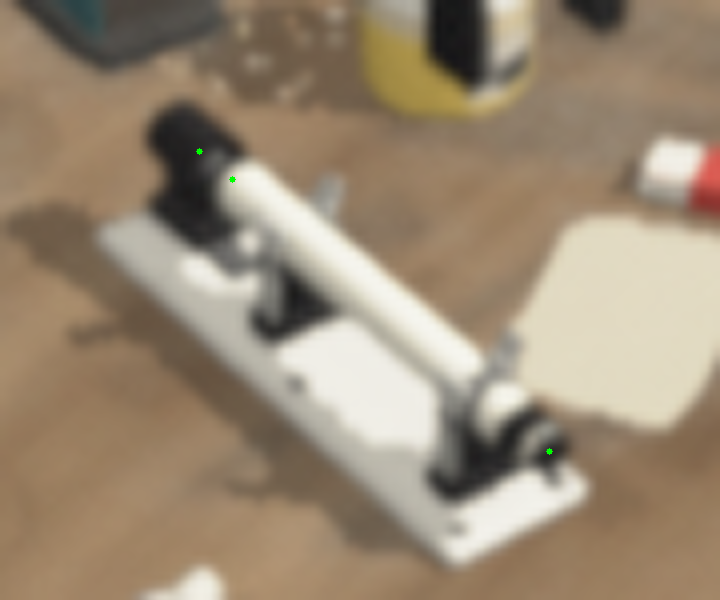

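The marker sits in both clips, with its rear end at (549,450) and its barrel shoulder at (232,180), just short of the cap mouth with the nose inside. The hand is well clear, so I'm handing in.

```bash
python3 -c "
from station import r
print(r.finish_job())"
```

```text
the job is handed in; nothing more can be done
None
```

I clipped the marker into both clips of the dock and slid it nose-first into the sealing cap. By feel, the pad is pressed back about 4.5 mm of its 10 mm. I released the marker, moved the arm clear and handed the job in at about 23 s; no verdict came back.

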